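# Press home the vial that stands proud in the rack

### The job

One of the four vials in the grey rack was not pushed in and stands higher than the other three, so the rack's dust cover would not go on. With the fingertips on top of its cap, press it gently straight down until it is fully home and level with the others, then withdraw. Do not take hold of or pull up any vial, and leave the other vials, the rack and the things standing round it alone.

Things in the scene. Friction and masses are not known exactly. Their poses are not given: they have to be found in the camera images.
- proud_cap (a point): centre of the top of the cap of the proud vial: a capped glass vial, 24 mm across and 62 mm long, upright in the grey rack, that stands 16 to 22 mm higher than the other three. Any of the four places may hold it. When it is fully home its cap top is 70 mm above the table, like the others.
- proud (a joint): how far the proud vial stands above its seat (m): 0 fully home, 0.016 to 0.022 at the start; grows as it is pulled up (to 0.035). A rubber collar holds it by friction wherever it is left: about 4 N straight down on the cap moves it, it does not spring back, and it stops on a slightly soft rubber pad at 0.
- proud_vial: the proud vial itself; origin at the centre of its underside, z up
- second_cap (a point): centre of the top of the cap of another vial of the rack, same kind, already fully home (cap top 70 mm above the table); not to be touched
- second_vial: the second vial of the rack (see point second_cap); origin at the centre of its underside
- second (a joint): how far the second vial stands above its seat (m): 0, fully home
- third_cap (a point): centre of the top of the cap of another vial of the rack, same kind, already fully home (cap top 70 mm above the table); not to be touched
- third_vial: the third vial of the rack (see point third_cap); origin at the centre of its underside
- third (a joint): how far the third vial stands above its seat (m): 0, fully home
- fourth_cap (a point): centre of the top of the cap of another vial of the rack, same kind, already fully home (cap top 70 mm above the table); not to be touched
- fourth_vial: the fourth vial of the rack (see point fourth_cap); origin at the centre of its underside
- fourth (a joint): how far the fourth vial stands above its seat (m): 0, fully home
- vial_rack: grey two-tier vial rack fixed to the table, 52 x 220 x 44 mm high, upper plate's top at 42 mm; origin under its centre, y along its row of four vials, which stand 52 mm apart (at y -78, -26, 26, 78 mm); x across it, away from the robot at yaw 0
- loose_tube: loose capped tube standing on the table in front of the rack, 24 mm across, 70 mm tall; origin under its centre; bystander
- dish: loose flat petri dish in front of the rack, 72 mm across, 14 mm high; origin under its centre; bystander
- jar: loose seed jar with screw cap behind the rack, 54 mm across, 70 mm tall; origin under its centre; bystander
- dropper: loose dropper bottle behind the rack, 33 mm across, 98 mm tall; origin under its centre; bystander
- microscope: large white microscope fixed on the table to the right of the rack, some 0.2 m wide and 0.4 m tall, with solid eyepieces: swing the arm round it; origin under its base; bystander

How it is judged:
By the outcome, as a careful person would: the job done as asked, in the order asked, and still so for the second after the job is handed in, with the robot touching nothing.
It also fails if it takes over 45 s, if anything falls off the work surface, if the arm or the gripper's body presses on something with over 40 N, if the wrist force passes 120 N, or if a joint passes its speed limit or range.

### The arm

A 6-joint arm with a two-finger parallel gripper is mounted at the origin on a cart in front of the work surface, level with it; the furniture and walls round the work are solid. World frame = base frame: x ahead of the robot, y to its left, z up, the work surface at z = 0. Lengths are in m, angles in rad, forces in N, time in s.
With the tool pointing down it reaches from about 0.25 to 0.8 m from the base axis. Payload 8.5 kg.
Tool frame: the origin (TCP) lies at the very end of the fingers, on their centre line; the grasp point (between the pads) lies arm.grasp_offset behind it (arm.grasp_offset is the distance from the TCP to the grasp point, in m); y points along the fingers, x is the direction in which the jaws open and shut, and the axes are right-handed (so a half turn about y gives the same grasp; the last joint's range is limited). The gripper opens to 85 mm and grips with 20 to 120 N. Pads are 22 mm wide; open, the fingers measure 114 mm over their backs; the gripper's body (76 mm by 85 mm) begins 54 mm behind the grasp point. The pads swing forward as they close: fully open they stand 13 mm farther back than shut.
Start: joints at [-1.2, 0.238, -0.013, 1.319, 0, 1.571], TCP at [0.19, -0.489, 0.231] pointing down, gripper open.
Joint ranges: [-2.66, 2.66], [-1.03, 1.9], [-1.14, 1.46], [-1.82, 2.27], [-1.45, 1.34], [-3.14, 3.14]. Speed limits (rad/s): [2.22, 2.22, 2.79, 3.14, 3.14, 3.14].

### API

Orientations are given as a unit quaternion [w, x, y, z].
In Python, from plant import sense, get_image, camera_info, arm gives the robot as it stands. The module is installed in compiled form; this text tells all that it offers.
- The arm moves only by the tool arm_command, never from a script. Its argument "deltas" is a list of rows, each an object of numbers: "gripper": the opening, from -1 (shut) to 1 (fully open); "tx", "ty", "tz": the shift along the tool's x, y, z in cm; "roll": the turn about the tool's y in degrees. In form: [{"gripper": .., "tx": .., "ty": .., "tz": .., "roll": ..}, ...]. A call has 1 to 8 rows; each row shifts and turns the commanded pose from where the row before left it, along the tool's axes as they then stand; what a row does not reach is not made up. A row lasts 1/12 s, in which the tool goes at most 41.7 mm and 7.16 degrees, less where a joint would pass 70% of its speed; a pose out of reach is approached as far as the arm can. A call with a gripper value outside its range is refused whole. The fingers move at their own pace and stop on an object; "grip_force" is the grip in N (left out, the last holds). Time passes only in rows, so rows that do not move let the fingers close. It gives the time, the measured TCP pose, the force and the opening at its end, in the units of the state.
- sense(): the state, without advancing time (a new reading comes with each control period).
- get_image(name): name is "scene" or "top"; returns the picture (480x640x3 uint8, red, green, blue); there is no depth.
- camera_info(name): a dict with "fx", "fy", "cx", "cy" (pixels), "T" (4x4, takes a point from camera to world coordinates). Camera axes: x right, y up, looking along -z (the intrinsics and any distortion apply to the point x, -y, -z); pixel columns grow to the right and rows downward; lengths in m; the calibration is good to about 2 mm. A picture is of the moment at which its call begins. camera_info takes no time and is no camera call.
- arm.finish_job(): hands the job in, once; it reports no verdict.
The state is a dict: "time_s": time; "q": joint angles; "qd": joint speeds; "effort": joint torques, N m; "eef_pos": TCP position; "tool_rot": TCP orientation; "wrist_force": force on the tool from outside, world axes, zero at the start; "moment": the same for the moment, N m; "grip_width": finger opening in m.
Only numpy, scipy, OpenCV 4.12 (cv2) and the standard library are available. Lean on these libraries where they do the work, as an engineer would, in place of code of your own. Each camera call takes 0.05 s, during which the arm holds its last target.

## Working session

There is one attempt and no reset: what is moved stays moved. The work goes in short steps, Python scripts to look and compute and a tool call to move; the robot and the scene stay as the last step left them, time stands still between calls to the robot, and variables do not carry over. Pictures are saved under pics/ and viewed, and the job is handed in when it is done.

Besides the shell and the picture viewer there is one more tool, called after "Request:" as name(argument=value, ...) on one line, values as JSON. arm_command: Moves the arm, as the interface text tells. Its arguments: {"type":"object","properties":{"deltas":{"type":"array"},"grip_force":{"type":"number"}},"required":["deltas"]}

```bash
mkdir -p pics
python3 - <<'E'
from plant import sense,get_image,camera_info,arm
import cv2,numpy as np
np.set_printoptions(precision=4,suppress=True)
for n in("scene","top"):
    cv2.imwrite(f"pics/{n}0.png",get_image(n)[...,::-1]); print(n,camera_info(n))
s=sense();print(s);print(arm.grasp_offset)
E
```

```text
scene {'fx': 595.4019970670943, 'fy': 595.4019970670943, 'cx': 316.5023209235655, 'cy': 240.03702622177397, 'T': array([[ 0.7265,  0.2839, -0.6258, -0.0864],
       [-0.6872,  0.2953, -0.6637, -0.6719],
       [-0.0036,  0.9123,  0.4096,  0.4985],
       [ 0.    ,  0.    ,  0.    ,  1.    ]])}
top {'fx': 541.6504882407193, 'fy': 541.6504882407193, 'cx': 313.62488512231005, 'cy': 235.32479892352586, 'T': array([[-0.0077,  0.9931, -0.1172,  0.3935],
       [-0.9997, -0.0102, -0.0204, -0.0259],
       [-0.0215,  0.117 ,  0.9929,  1.0639],
       [ 0.    ,  0.    ,  0.    ,  1.    ]])}
{'time_s': 0.1, 'q': array([-1.2   ,  0.2387, -0.0142,  1.3192,  0.    ,  1.5709]), 'qd': array([-0.0003, -0.0001,  0.0025, -0.0005,  0.0006,  0.001 ]), 'effort': array([  0.0002, -53.9722,  34.6998,   0.0135,   0.    ,  -0.    ]), 'eef_pos': array([ 0.1901, -0.489 ,  0.2307]), 'tool_rot': array([ 0.5839, -0.5833,  0.3997, -0.3989]), 'wrist_force': array([-1.0296,  0.339 ,  0.2357]), 'moment': array([0.0078, 0.0253, 0.0573]), 'grip_width': 0.08557736017069544}
0.0187
```

View pics/scene0.png

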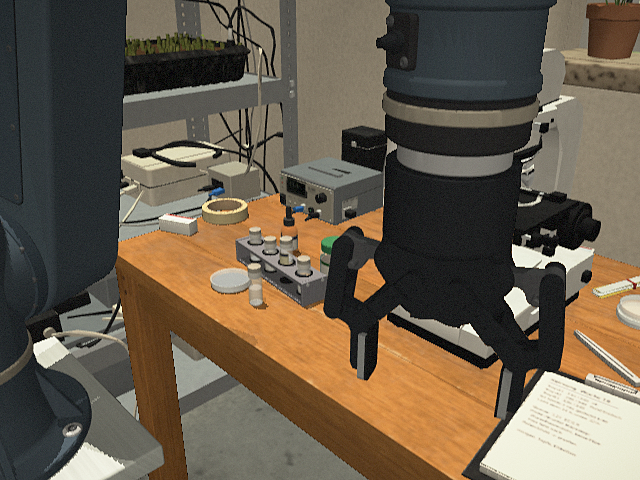

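View pics/top0.png

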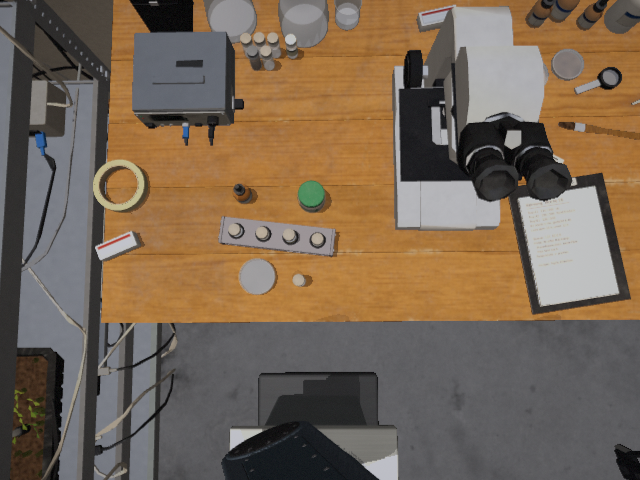

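Run:
```python
import cv2
a=cv2.imread("pics/scene0.png")[210:320,200:350];cv2.imwrite("pics/s0z.png",cv2.resize(a,None,fx=5,fy=5,interpolation=cv2.INTER_CUBIC))
a=cv2.imread("pics/top0.png")[170:300,210:350];cv2.imwrite("pics/t0z.png",cv2.resize(a,None,fx=5,fy=4.5,interpolation=cv2.INTER_CUBIC) if 0 else cv2.resize(a,None,fx=4.5,fy=4.5,interpolation=cv2.INTER_CUBIC))
```

```text
(no output)
```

View pics/s0z.png

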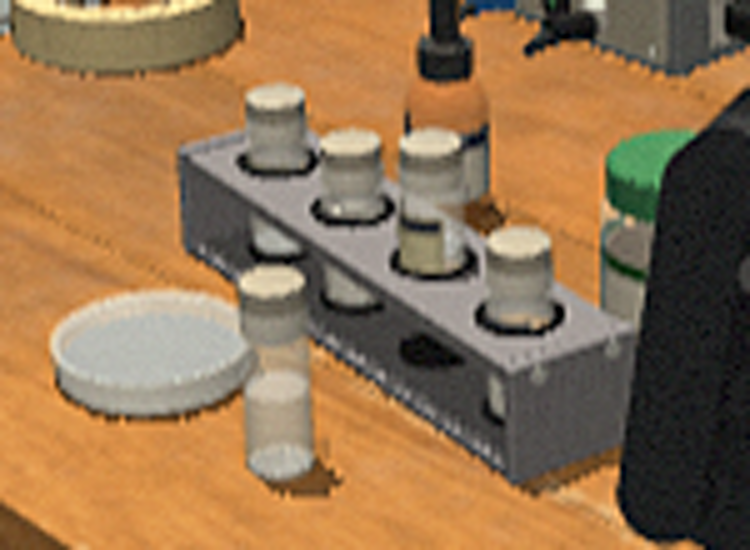

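View pics/t0z.png

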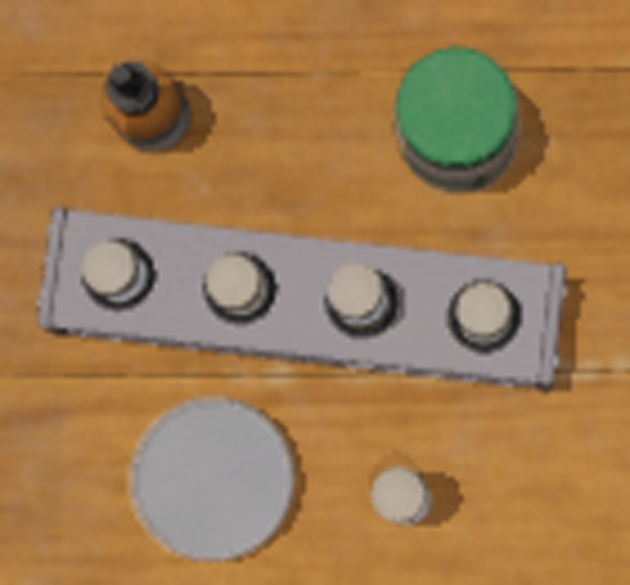

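The scene zoom shows the third vial from the left standing proud: its cap is about (286,239) in the scene picture and (289,235) in the top picture. The other three caps are level.

```bash
cat > h.py <<'E'
from plant import *
import numpy as np
np.set_printoptions(precision=4,suppress=True)
def ray(n,u,v):
    c=camera_info(n);d=np.array([(u-c['cx'])/c['fx'],-(v-c['cy'])/c['fy'],-1]);T=c['T'];d=T[:3,:3]@d
    return T[:3,3],d/np.linalg.norm(d)
def tri(a,b):
    A=np.zeros((3,3));r=np.zeros(3);P=[]
    for n,p in(("scene",a),("top",b)):
        o,d=ray(n,*p);M=np.eye(3)-np.outer(d,d);A+=M;r+=M@o;P.append((o,d,M))
    x=np.linalg.solve(A,r);return x,[np.linalg.norm(M@(x-o)) for o,d,M in P]
def onz(n,p,z):
    o,d=ray(n,*p);return o+d*(z-o[2])/d[2]
def proj(n,X):
    c=camera_info(n);p=np.linalg.inv(c['T'])@np.append(X,1);return c['cx']+c['fx']*p[0]/-p[2],c['cy']-c['fy']*p[1]/-p[2]
E
python3 - <<'E'
from h import *
S=[(276,97),(351,143),(430,143),(519,242),(273,282)];T=[(110,268),(237,282),(355,291),(484,308),(399,495)]
for s,t in zip(S,T):
    s=(200+(s[0]-2)/5,210+(s[1]-2)/5);t=(210+(t[0]-1.75)/4.5,170+(t[1]-1.75)/4.5)
    x,e=tri(s,t);print(x,e,onz("top",t,.07))
# rack top corners in top view, z .044/.042
for t in [(62,208),(42,328),(565,266),(550,386)]:
    print(onz("top",(210+t[0]/4.5,170+t[1]/4.5),.043))
for nm,t in dict(dish=(213,479),jar=(456,106),dropper=(125,80)).items(): print(nm,onz("top",(210+t[0]/4.5,170+t[1]/4.5),dict(dish=.014,jar=.07,dropper=.098)[nm]))
E
```

```text
[0.5245 0.1424 0.0671] [np.float64(0.00034835615958699924), np.float64(0.0003483561595871166)] [0.5238 0.1421 0.07  ]
[0.5177 0.0899 0.0675] [np.float64(4.632670781592686e-05), np.float64(4.6326707816018325e-05)] [0.5175 0.0896 0.07  ]
[0.5117 0.0397 0.0854] [np.float64(0.0003661680682059791), np.float64(0.0003661680682057586)] [0.5132 0.041  0.07  ]
[ 0.5059 -0.012   0.068 ] [np.float64(8.613731747817305e-06), np.float64(8.613731747929406e-06)] [ 0.5057 -0.012   0.07  ]
[0.4299 0.0231 0.0669] [np.float64(0.0004444616647301211), np.float64(0.00044446166472995733)] [0.4294 0.0232 0.07  ]
[0.5526 0.1667 0.043 ]
[0.5013 0.1746 0.043 ]
[ 0.5255 -0.0467  0.043 ]
[ 0.4747 -0.0398  0.043 ]
dish [0.4382 0.1054 0.014 ]
jar [ 0.5893 -0.0018  0.07  ]
dropper [0.5961 0.1313 0.098 ]
```

```bash
cat >> h.py <<'E'
from scipy.spatial.transform import Rotation as R
def toolR(s):
    q=s['tool_rot'];return R.from_quat([q[1],q[2],q[3],q[0]]).as_matrix()
def go(X):
    s=sense();M=toolR(s);print("t",s['time_s'],"pos",s['eef_pos'],"F",s['wrist_force'],"w",s['grip_width']);print("axes\n",M)
    print("delta cm",M.T@(np.array(X)-s['eef_pos'])*100)
E
python3 - <<'E'
from h import *
for z in(.3,.4): print([onz("top",p,z) for p in((470,195),(497,203),(396,225),(456,190))])
go([.28,-.2,.231])
E
```

```text
[array([ 0.5392, -0.2334,  0.3   ]), array([ 0.5272, -0.271 ,  0.3   ]), array([ 0.4972, -0.1273,  0.3   ]), array([ 0.5467, -0.2139,  0.3   ])]
[array([ 0.5201, -0.2062,  0.4   ]), array([ 0.5097, -0.239 ,  0.4   ]), array([ 0.4836, -0.114 ,  0.4   ]), array([ 0.5266, -0.1893,  0.4   ])]
t 0.1 pos [ 0.1901 -0.489   0.2307] F [-1.0296  0.339   0.2357] w 0.08557736017069544
axes
 [[ 0.3623 -0.0005  0.9321]
 [-0.9321  0.0013  0.3623]
 [-0.0014 -1.      0.    ]]
delta cm [-23.6753   0.0054  18.8488]
```

Request:
arm_command(deltas=[{"gripper": -1,"tx": -3,"ty": 0,"tz": 2.4,"roll": 0},{"gripper": -1,"tx": -3,"ty": 0,"tz": 2.4,"roll": 0},{"gripper": -1,"tx": -3,"ty": 0,"tz": 2.4,"roll": 0},{"gripper": -1,"tx": -3,"ty": 0,"tz": 2.4,"roll": 0},{"gripper": -1,"tx": -3,"ty": 0,"tz": 2.4,"roll": 0},{"gripper": -1,"tx": -3,"ty": 0,"tz": 2.4,"roll": 0},{"gripper": -1,"tx": -3,"ty": 0,"tz": 2.4,"roll": 0},{"gripper": -1,"tx": -3,"ty": 0,"tz": 2.4,"roll": 0}], grip_force=20)

```text
time_s: 0.77
eef_pos: [0.282, -0.1943, 0.2312]
tool_rot: [0.583, -0.583, 0.4, -0.4]
wrist_force: [1.1, 0.5, 0.4]
grip_width: -0.0003
```

Request:
arm_command(deltas=[{"gripper": -1,"tx": 0,"ty": 0,"tz": 0,"roll": -7},{"gripper": -1,"tx": 0,"ty": 0,"tz": 0,"roll": -7},{"gripper": -1,"tx": 0,"ty": 0,"tz": 0,"roll": -7},{"gripper": -1,"tx": 0,"ty": 0,"tz": 0,"roll": -7},{"gripper": -1,"tx": 0,"ty": 0,"tz": 0,"roll": -7},{"gripper": -1,"tx": 0,"ty": 0,"tz": 0,"roll": -7},{"gripper": -1,"tx": 0,"ty": 0,"tz": 0,"roll": -7},{"gripper": -1,"tx": 0,"ty": 0,"tz": 0,"roll": -7}])

```text
time_s: 1.43
eef_pos: [0.282, -0.1959, 0.2311]
tool_rot: [0.703, -0.703, 0.077, -0.076]
wrist_force: [-0.3, 0.3, 0.4]
grip_width: -0.0004
```

Run:
```python
from h import *
go([.35,0.0395,.231])
print(sense()['q'])
```

```text
t 1.4333 pos [ 0.282  -0.1959  0.2311] F [-0.3367  0.2871  0.3602] w -0.00039075390727315464
axes
 [[ 0.9767 -0.0005  0.2148]
 [-0.2148  0.0004  0.9767]
 [-0.0006 -1.      0.0003]]
delta cm [ 1.5836  0.0155 24.447 ]
[-0.607  -0.0756 -0.3651  1.2819  0.      1.1803]
```

Request:
arm_command(deltas=[{"gripper": -1,"tx": 0.2,"ty": 0,"tz": 3,"roll": 0},{"gripper": -1,"tx": 0.2,"ty": 0,"tz": 3,"roll": 0},{"gripper": -1,"tx": 0.2,"ty": 0,"tz": 3,"roll": 0},{"gripper": -1,"tx": 0.2,"ty": 0,"tz": 3,"roll": 0},{"gripper": -1,"tx": 0.2,"ty": 0,"tz": 3,"roll": 0},{"gripper": -1,"tx": 0.2,"ty": 0,"tz": 3,"roll": 0},{"gripper": -1,"tx": 0.2,"ty": 0,"tz": 3,"roll": 0},{"gripper": -1,"tx": 0.2,"ty": 0,"tz": 3.4,"roll": -5.5}])

```text
time_s: 2.1
eef_pos: [0.3515, 0.0397, 0.2313]
tool_rot: [-0.706, 0.706, -0.045, 0.045]
wrist_force: [0.9, -0.2, 1.2]
grip_width: -0.0002
```

Run:
```python
from h import *
go([.5117,0.0396,.14])
```

```text
t 2.1 pos [0.3515 0.0397 0.2313] F [ 0.9073 -0.2365  1.2424] w -0.00018811237401520492
axes
 [[ 0.9918  0.0001  0.1278]
 [-0.1278 -0.0001  0.9918]
 [ 0.0001 -1.     -0.0001]]
delta cm [15.8889  9.1306  2.0335]
```

Request:
arm_command(deltas=[{"gripper": -1,"tx": 2.3,"ty": 0,"tz": 0.3},{"gripper": -1,"tx": 2.3,"ty": 0,"tz": 0.3},{"gripper": -1,"tx": 2.3,"ty": 0,"tz": 0.3},{"gripper": -1,"tx": 2.3,"ty": 0,"tz": 0.3},{"gripper": -1,"tx": 2.3,"ty": 1.5,"tz": 0.3},{"gripper": -1,"tx": 2.3,"ty": 2.5,"tz": 0.3},{"gripper": -1,"tx": 2.1,"ty": 2.5,"tz": 0.23},{"gripper": -1,"tx": 0,"ty": 2,"tz": 0}])

```text
invalid input at $.deltas[0]: expected keys gripper, tx, ty, tz, roll
```

Request:
arm_command(deltas=[{"gripper": -1},{"gripper": -1}])

```text
invalid input at $.deltas[0]: expected keys gripper, tx, ty, tz, roll
```

Run:
```python
from h import *
import cv2
go([.5117,0.0396,.10])
print(proj("scene",sense()['eef_pos']),proj("top",sense()['eef_pos']))
a=get_image("scene")[...,::-1][170:320,200:360];b=get_image("top")[...,::-1][160:310,210:370]
cv2.imwrite("pics/c1.png",cv2.resize(a,None,fx=5,fy=5,interpolation=cv2.INTER_CUBIC)[:, :800]);cv2.imwrite("pics/c1t.png",cv2.resize(b,None,fx=4,fy=4))
```

```text
t 2.1 pos [0.3515 0.0397 0.2313] F [ 0.9073 -0.2365  1.2424] w -0.00018811237401520492
axes
 [[ 0.9918  0.0001  0.1278]
 [-0.1278 -0.0001  0.9918]
 [ 0.0001 -1.     -0.0001]]
delta cm [15.8886 13.1306  2.0339]
(np.float64(198.24497856663663), np.float64(176.92371060640963)) (np.float64(282.38265173246276), np.float64(327.3047365779102))
```

```bash
python3 -c "
import cv2;a=cv2.imread('pics/c1.png');cv2.imwrite('pics/c1s.png',cv2.resize(a,(640,600)))"
```

```text
(no output)
```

View pics/c1s.png

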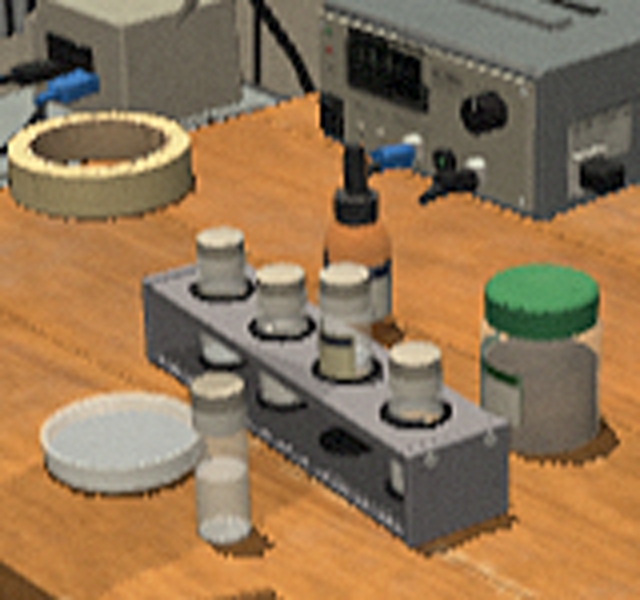

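View pics/c1t.png

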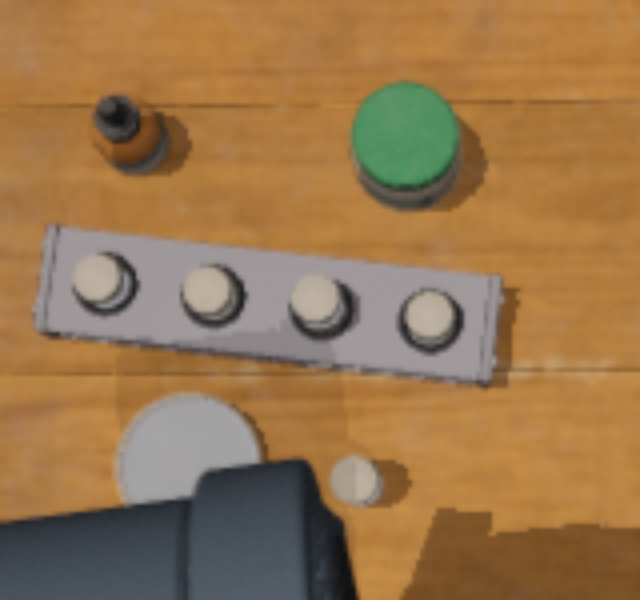

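The call was refused because I left out a key, so nothing moved. The clear picture again shows the third vial proud. Repeating the move with every key.

Request:
arm_command(deltas=[{"gripper": -1,"tx": 2.3,"ty": 0,"tz": 0.3,"roll": 0},{"gripper": -1,"tx": 2.3,"ty": 0,"tz": 0.3,"roll": 0},{"gripper": -1,"tx": 2.3,"ty": 0,"tz": 0.3,"roll": 0},{"gripper": -1,"tx": 2.3,"ty": 0,"tz": 0.3,"roll": 0},{"gripper": -1,"tx": 2.3,"ty": 1.5,"tz": 0.3,"roll": 0},{"gripper": -1,"tx": 2.3,"ty": 2.5,"tz": 0.3,"roll": 0},{"gripper": -1,"tx": 2.1,"ty": 2.5,"tz": 0.23,"roll": 0},{"gripper": -1,"tx": 0,"ty": 2,"tz": 0,"roll": 0}])

```text
time_s: 2.87
eef_pos: [0.515, 0.0378, 0.1442]
tool_rot: [-0.706, 0.706, -0.045, 0.045]
wrist_force: [-0.4, 0.2, 0.1]
grip_width: 0.0
```

Request:
arm_command(deltas=[{"gripper": -1,"tx": 0,"ty": 0,"tz": 0,"roll": 0},{"gripper": -1,"tx": 0,"ty": 0,"tz": 0,"roll": 0}])

```text
time_s: 3.03
eef_pos: [0.5107, 0.0379, 0.1455]
tool_rot: [-0.706, 0.706, -0.046, 0.044]
wrist_force: [0.3, -0.5, -0.2]
grip_width: -0.0
```

Run:
```python
from h import *
import cv2
go([.5117,0.0396,.10])
print(proj("scene",sense()['eef_pos']),proj("top",sense()['eef_pos']))
a=get_image("scene")[...,::-1][180:300,220:350]
cv2.imwrite("pics/c2.png",cv2.resize(a,None,fx=5,fy=5,interpolation=cv2.INTER_CUBIC))
```

```text
t 3.0333 pos [0.5107 0.0379 0.1455] F [ 0.3497 -0.4587 -0.2191] w -1.1116561880754728e-05
axes
 [[ 0.9919 -0.0036  0.127 ]
 [-0.127  -0.0002  0.9919]
 [-0.0035 -1.     -0.0007]]
delta cm [0.0947 4.5487 0.1812]
(np.float64(284.7351401401591), np.float64(205.67922294714174)) (np.float64(287.29935584721613), np.float64(230.4875771818476))
```

View pics/c2.png

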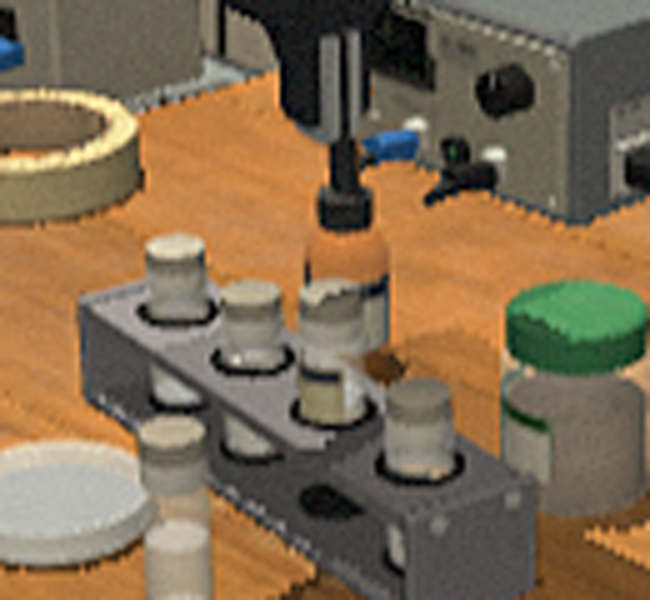

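The shut fingertips (about (324,132) in the zoom) hang straight above the proud cap (331,293). Going down to just above it.

Request:
arm_command(deltas=[{"gripper": -1,"tx": 0.1,"ty": 1,"tz": 0.18,"roll": 0},{"gripper": -1,"tx": 0,"ty": 1,"tz": 0,"roll": 0},{"gripper": -1,"tx": 0,"ty": 1,"tz": 0,"roll": 0},{"gripper": -1,"tx": 0,"ty": 1,"tz": 0,"roll": 0},{"gripper": -1,"tx": 0,"ty": 0.4,"tz": 0,"roll": 0},{"gripper": -1,"tx": 0,"ty": 0,"tz": 0,"roll": 0},{"gripper": -1,"tx": 0,"ty": 0,"tz": 0,"roll": 0},{"gripper": -1,"tx": 0,"ty": 0,"tz": 0,"roll": 0}])

```text
time_s: 3.75
eef_pos: [0.5134, 0.0402, 0.1026]
tool_rot: [0.706, -0.706, 0.045, -0.045]
wrist_force: [-0.0, -0.9, -0.0]
grip_width: 0.0002
```

Run:
```python
from h import *
import cv2
go([.5117,0.0396,.09])
a=get_image("scene")[...,::-1][180:300,220:350]
cv2.imwrite("pics/c3.png",cv2.resize(a,None,fx=5,fy=5,interpolation=cv2.INTER_CUBIC))
```

```text
t 3.75 pos [0.5134 0.0402 0.1026] F [-0.046  -0.92   -0.0103] w 0.00020829601274391477
axes
 [[ 0.992   0.0004  0.1263]
 [-0.1263  0.0001  0.992 ]
 [ 0.0003 -1.      0.0002]]
delta cm [-0.1622  1.2597 -0.0809]
```

View pics/c3.png

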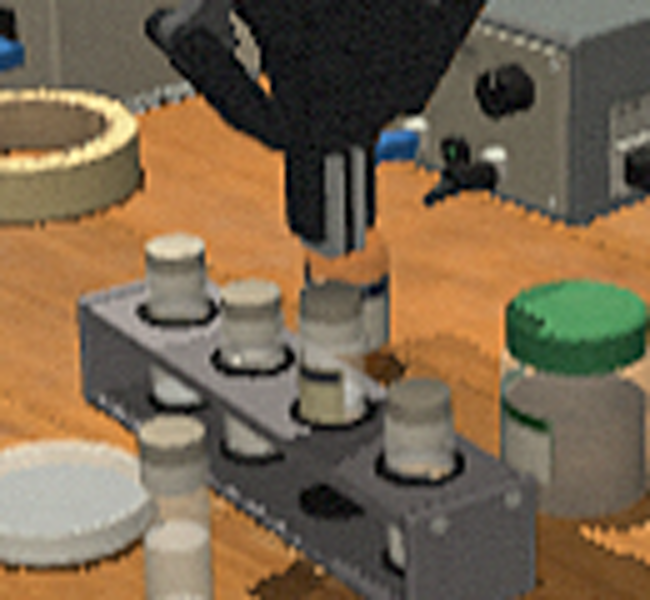

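Fingertips at zoom (331,247), centred above the cap at (331,295). I'll press in small steps and watch the force.

Request:
arm_command(deltas=[{"gripper": -1,"tx": -0.15,"ty": 0.2,"tz": -0.08,"roll": 0},{"gripper": -1,"tx": 0,"ty": 0.2,"tz": 0,"roll": 0},{"gripper": -1,"tx": 0,"ty": 0.2,"tz": 0,"roll": 0},{"gripper": -1,"tx": 0,"ty": 0.2,"tz": 0,"roll": 0},{"gripper": -1,"tx": 0,"ty": 0.2,"tz": 0,"roll": 0},{"gripper": -1,"tx": 0,"ty": 0.2,"tz": 0,"roll": 0},{"gripper": -1,"tx": 0,"ty": 0.2,"tz": 0,"roll": 0},{"gripper": -1,"tx": 0,"ty": 0.1,"tz": 0,"roll": 0}])

```text
time_s: 4.47
eef_pos: [0.5115, 0.0395, 0.0869]
tool_rot: [0.706, -0.706, 0.045, -0.045]
wrist_force: [0.1, -0.1, 0.1]
grip_width: 0.0
```

Request:
arm_command(deltas=[{"gripper": -1,"tx": 0,"ty": 0.1,"tz": 0,"roll": 0},{"gripper": -1,"tx": 0,"ty": 0.1,"tz": 0,"roll": 0},{"gripper": -1,"tx": 0,"ty": 0.1,"tz": 0,"roll": 0},{"gripper": -1,"tx": 0,"ty": 0.1,"tz": 0,"roll": 0}])

```text
time_s: 4.8
eef_pos: [0.5116, 0.0396, 0.0834]
tool_rot: [0.706, -0.706, 0.045, -0.045]
wrist_force: [-2.0, 0.3, 3.9]
grip_width: -0.0003
```

Contact at about 4 N. Continuing.

Request:
arm_command(deltas=[{"gripper": -1,"tx": 0,"ty": 0.1,"tz": 0,"roll": 0},{"gripper": -1,"tx": 0,"ty": 0.1,"tz": 0,"roll": 0},{"gripper": -1,"tx": 0,"ty": 0.1,"tz": 0,"roll": 0},{"gripper": -1,"tx": 0,"ty": 0.1,"tz": 0,"roll": 0},{"gripper": -1,"tx": 0,"ty": 0.1,"tz": 0,"roll": 0},{"gripper": -1,"tx": 0,"ty": 0.1,"tz": 0,"roll": 0}])

```text
time_s: 5.3
eef_pos: [0.5116, 0.0396, 0.0772]
tool_rot: [0.706, -0.706, 0.045, -0.045]
wrist_force: [-1.4, 1.2, 2.5]
grip_width: 0.0
```

Run:
```python
from h import *
import cv2
go([.5117,0.0396,.07])
a=get_image("scene")[...,::-1][180:300,220:350]
cv2.imwrite("pics/c4.png",cv2.resize(a,None,fx=5,fy=5,interpolation=cv2.INTER_CUBIC))
```

```text
t 5.3 pos [0.5116 0.0396 0.0772] F [-1.4387  1.2328  2.5289] w 2.5364387519237243e-05
axes
 [[ 0.992  -0.0001  0.1263]
 [-0.1263  0.0001  0.992 ]
 [-0.0002 -1.      0.0001]]
delta cm [0.0138 0.7187 0.0057]
```

View pics/c4.png

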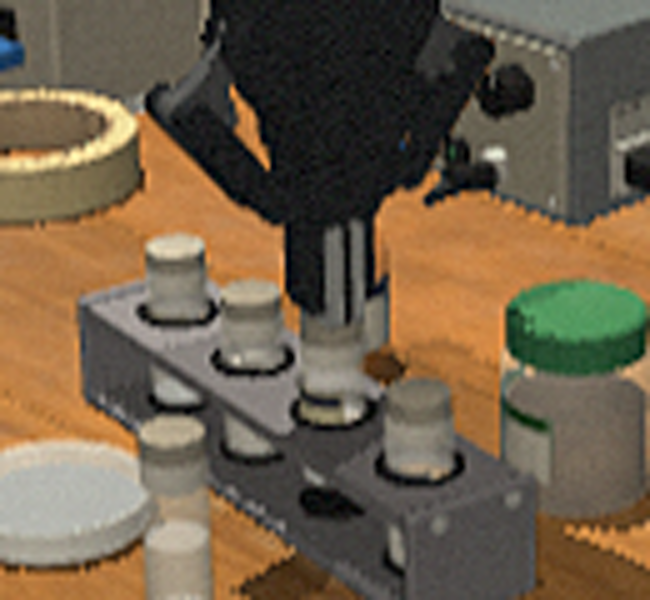

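The fingertips are on the cap and the vial is sliding down, with its label mostly below the plate. Continuing.

Request:
arm_command(deltas=[{"gripper": -1,"tx": 0,"ty": 0.1,"tz": 0,"roll": 0},{"gripper": -1,"tx": 0,"ty": 0.1,"tz": 0,"roll": 0},{"gripper": -1,"tx": 0,"ty": 0.1,"tz": 0,"roll": 0},{"gripper": -1,"tx": 0,"ty": 0.1,"tz": 0,"roll": 0},{"gripper": -1,"tx": 0,"ty": 0.1,"tz": 0,"roll": 0}])

```text
time_s: 5.77
eef_pos: [0.5116, 0.0395, 0.0722]
tool_rot: [0.706, -0.706, 0.045, -0.045]
wrist_force: [-2.5, -0.2, 3.4]
grip_width: 0.0
```

Request:
arm_command(deltas=[{"gripper": -1,"tx": 0,"ty": 0.1,"tz": 0,"roll": 0}])

```text
time_s: 5.85
eef_pos: [0.5116, 0.0396, 0.0712]
tool_rot: [0.706, -0.706, 0.045, -0.045]
wrist_force: [-2.2, 0.4, 4.5]
grip_width: -0.0
```

Request:
arm_command(deltas=[{"gripper": -1,"tx": 0,"ty": 0.05,"tz": 0,"roll": 0},{"gripper": -1,"tx": 0,"ty": 0,"tz": 0,"roll": 0}])

```text
time_s: 6.02
eef_pos: [0.5116, 0.0395, 0.0706]
tool_rot: [0.706, -0.706, 0.045, -0.045]
wrist_force: [-0.6, 0.7, 0.0]
grip_width: -0.0001
```

Request:
arm_command(deltas=[{"gripper": -1,"tx": 0,"ty": 0.05,"tz": 0,"roll": 0}])

```text
time_s: 6.1
eef_pos: [0.5117, 0.0396, 0.0703]
tool_rot: [0.706, -0.706, 0.045, -0.045]
wrist_force: [-0.4, -0.3, 3.4]
grip_width: 0.0003
```

Request:
arm_command(deltas=[{"gripper": -1,"tx": 0,"ty": 0.05,"tz": 0,"roll": 0}])

```text
time_s: 6.18
eef_pos: [0.5117, 0.0396, 0.0698]
tool_rot: [0.706, -0.706, 0.045, -0.045]
wrist_force: [-0.6, 0.7, 3.4]
grip_width: 0.0
```

Request:
arm_command(deltas=[{"gripper": -1,"tx": 0,"ty": 0.05,"tz": 0,"roll": 0}])

```text
time_s: 6.27
eef_pos: [0.5116, 0.0396, 0.0693]
tool_rot: [0.706, -0.706, 0.045, -0.045]
wrist_force: [-1.5, -1.1, 2.9]
grip_width: -0.0
```

Request:
arm_command(deltas=[{"gripper": -1,"tx": 0,"ty": 0.03,"tz": 0,"roll": 0}])

```text
time_s: 6.35
eef_pos: [0.5116, 0.0396, 0.069]
tool_rot: [0.706, -0.706, 0.045, -0.045]
wrist_force: [-2.0, -0.5, 2.8]
grip_width: -0.0001
```

Request:
arm_command(deltas=[{"gripper": -1,"tx": 0,"ty": 0.04,"tz": 0,"roll": 0}])

```text
time_s: 6.43
eef_pos: [0.5116, 0.0396, 0.0686]
tool_rot: [0.706, -0.706, 0.045, -0.045]
wrist_force: [-1.6, -1.3, 4.3]
grip_width: 0.0001
```

Request:
arm_command(deltas=[{"gripper": -1,"tx": 0,"ty": 0.04,"tz": 0,"roll": 0}])

```text
time_s: 6.52
eef_pos: [0.5117, 0.0396, 0.0682]
tool_rot: [0.706, -0.706, 0.045, -0.045]
wrist_force: [-1.1, -0.7, 3.7]
grip_width: -0.0001
```

Run:
```python
from h import *
import cv2
go([.5117,0.0396,.07])
a=get_image("scene")[...,::-1][180:300,220:350]
cv2.imwrite("pics/c5.png",cv2.resize(a,None,fx=5,fy=5,interpolation=cv2.INTER_CUBIC))
```

```text
t 6.5167 pos [0.5117 0.0396 0.0682] F [-1.1211 -0.6502  3.748 ] w -5.267559468472505e-05
axes
 [[ 0.992   0.0001  0.1262]
 [-0.1262  0.0001  0.992 ]
 [ 0.0001 -1.      0.0001]]
delta cm [ 0.0033 -0.1764  0.0036]
```

View pics/c5.png

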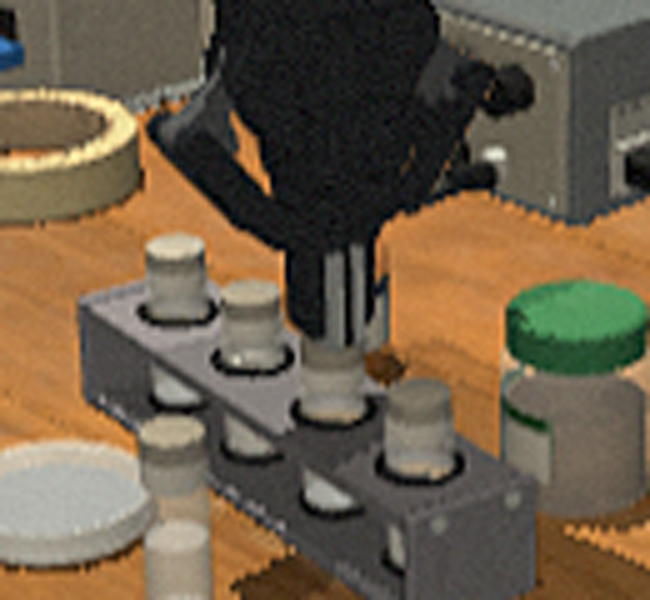

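The vial's bottom is now in the lower tier hole (330,497) like its neighbours, so it is nearly home. The force is still only sliding friction, so I'll continue until the pad pushes back.

Request:
arm_command(deltas=[{"gripper": -1,"tx": 0,"ty": 0.04,"tz": 0,"roll": 0}])

```text
time_s: 6.65
eef_pos: [0.5117, 0.0396, 0.068]
tool_rot: [0.706, -0.706, 0.045, -0.045]
wrist_force: [-3.1, 0.4, 11.6]
grip_width: 0.0002
```

Request:
arm_command(deltas=[{"gripper": -1,"tx": 0,"ty": 0.04,"tz": 0,"roll": 0}])

```text
time_s: 6.73
eef_pos: [0.5118, 0.0396, 0.068]
tool_rot: [0.706, -0.706, 0.045, -0.045]
wrist_force: [-4.4, -0.7, 15.7]
grip_width: 0.0001
```

Request:
arm_command(deltas=[{"gripper": -1,"tx": 0,"ty": 0.04,"tz": 0,"roll": 0}])

```text
time_s: 6.82
eef_pos: [0.5118, 0.0396, 0.0679]
tool_rot: [0.706, -0.706, 0.044, -0.045]
wrist_force: [-6.0, -0.0, 19.3]
grip_width: 0.0004
```

The force rises to 19 N and the position no longer changes: the vial is on its pad. Withdrawing straight up, then back.

Request:
arm_command(deltas=[{"gripper": -1,"tx": 0,"ty": -0.1,"tz": 0,"roll": 0},{"gripper": -1,"tx": 0,"ty": -0.2,"tz": 0,"roll": 0},{"gripper": -1,"tx": 0,"ty": -0.5,"tz": 0,"roll": 0},{"gripper": -1,"tx": 0,"ty": -1.5,"tz": 0,"roll": 0},{"gripper": -1,"tx": 0,"ty": -2.5,"tz": 0,"roll": 0},{"gripper": -1,"tx": 0,"ty": -3,"tz": 0,"roll": 0},{"gripper": -1,"tx": 0,"ty": -3,"tz": 0,"roll": 0},{"gripper": -1,"tx": 0,"ty": -3,"tz": 0,"roll": 0}])

```text
time_s: 7.48
eef_pos: [0.5113, 0.0395, 0.2065]
tool_rot: [0.706, -0.706, 0.045, -0.045]
wrist_force: [0.5, 0.9, 0.1]
grip_width: 0.0001
```

Request:
arm_command(deltas=[{"gripper": -1,"tx": -2,"ty": -1,"tz": 0,"roll": 0},{"gripper": -1,"tx": -2,"ty": -1,"tz": 0,"roll": 0},{"gripper": -1,"tx": -2,"ty": 0,"tz": 0,"roll": 0},{"gripper": -1,"tx": -2,"ty": 0,"tz": 0,"roll": 0},{"gripper": -1,"tx": -2,"ty": 0,"tz": 0,"roll": 0},{"gripper": -1,"tx": -2,"ty": 0,"tz": 0,"roll": 0},{"gripper": -1,"tx": -2,"ty": 0,"tz": 0,"roll": 0},{"gripper": -1,"tx": -2,"ty": 0,"tz": 0,"roll": 0}])

```text
time_s: 8.15
eef_pos: [0.3519, 0.0598, 0.2252]
tool_rot: [0.706, -0.706, 0.045, -0.045]
wrist_force: [-0.1, 0.4, 0.6]
grip_width: -0.0004
```

Request:
arm_command(deltas=[{"gripper": -1,"tx": 0,"ty": 0,"tz": 0,"roll": 0},{"gripper": -1,"tx": 0,"ty": 0,"tz": 0,"roll": 0},{"gripper": -1,"tx": 0,"ty": 0,"tz": 0,"roll": 0},{"gripper": -1,"tx": 0,"ty": 0,"tz": 0,"roll": 0}])

```text
time_s: 8.48
eef_pos: [0.3538, 0.0598, 0.2251]
tool_rot: [0.706, -0.706, 0.045, -0.045]
wrist_force: [0.0, -0.9, 0.1]
grip_width: 0.0001
```

Run:
```python
from h import *
import cv2
go([.5117,0.0396,.07])
a=get_image("scene")[...,::-1][210:320,200:350];b=get_image("top")[...,::-1][170:300,210:350]
cv2.imwrite("pics/c6.png",cv2.resize(a,None,fx=5,fy=5,interpolation=cv2.INTER_CUBIC))
cv2.imwrite("pics/c6t.png",cv2.resize(b,None,fx=4.5,fy=4.5,interpolation=cv2.INTER_CUBIC))
```

```text
t 8.4833 pos [0.3538 0.0598 0.2251] F [ 0.0199 -0.8757  0.1466] w 0.00014678698278285877
axes
 [[ 0.992   0.0005  0.1264]
 [-0.1264  0.0001  0.992 ]
 [ 0.0005 -1.      0.0002]]
delta cm [15.9154 15.5193 -0.0056]
```

View pics/c6.png

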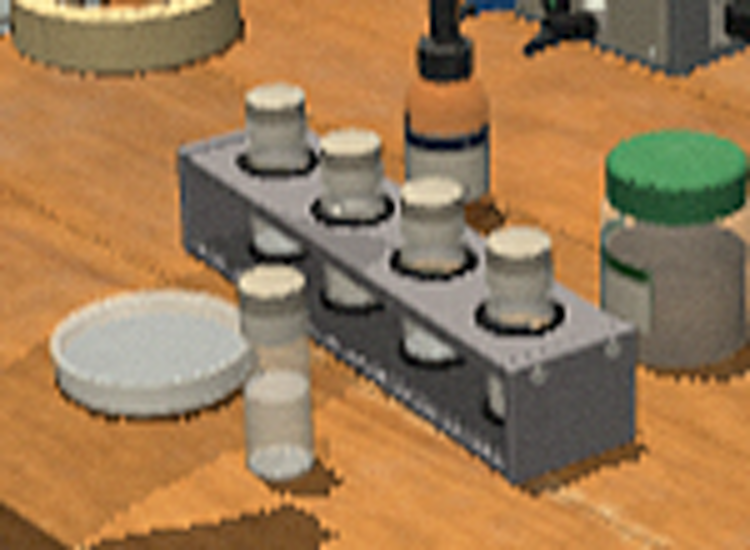

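View pics/c6t.png

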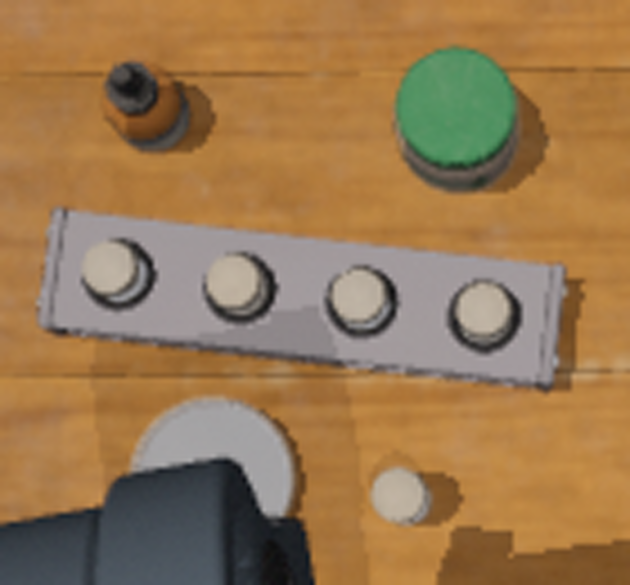

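All four caps now line up; the pressed one is at scene zoom (433,191) and top zoom (360,297). Nothing else has moved. One last triangulation, then I hand the job in.

Run:
```python
from h import *
print(tri((200+431/5,210+189/5),(210+358.25/4.5,170+295.25/4.5)))
print(arm.finish_job())
```

```text
(array([0.5114, 0.0387, 0.0678]), [np.float64(0.0005235903824628425), np.float64(0.0005235903824628139)])
the job is handed in; nothing more can be done
None
```

The proud vial is pressed fully home and level with the others, and the job is handed in at about 8.5 s. It was the third from the left in the top view. I used shut fingertips on its cap, pressing straight down.

- **Force:** the vial slid at about 3–4 N. I stopped when the force rose to 19 N with no further movement, which meant it was on its pad. I then withdrew straight up and back.
- **Height:** by triangulation the pressed cap went from 85 mm to 67.8 mm. The other three measured 67.1–68.0 mm. The fingertips also stopped at 67.9 mm.
- **Disagreement:** all four caps read about 2 mm below the stated 70 mm. Because this is the same for all four, and the calibration is only good to about 2 mm, I take it as a shared offset. I relied on the force rise and on the caps being level.
- **Surroundings:** the other vials, rack, tube, jar and dropper look unmoved in both last pictures. The dish, partly hidden by the arm in the top view, looks unmoved in the scene view. I did not compare the microscope afterwards, but the arm stayed clear of it. The robot is touching nothing.
- **Refused calls:** two move calls were refused for a missing key, and nothing moved because of them.

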